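Open the worktop cupboard by its push-to-open catch

TASK

Get the small white-doored worktop cupboard open with your fingertips alone; nothing is to be squeezed or lifted. First slide whichever of the jar, tin or candle stands in front of the door gently along the worktop, upright, until it is out of the door's way; then press the round mark at the door's free top corner until the catch lets go, take the finger away so that the spring pushes the door ajar, and swing it wide open, square to the cupboard or further. The door must not knock any of the things, and everything that is not in its way stays where it stands.

Things in the scene. Friction and masses are not known exactly. Their poses are not given: they have to be found in the camera images.
- cupboard: pale-wood cupboard fixed on the worktop: 190 wide, 180 deep, 220 high, one white door over its front. Origin: centre of its underside. x into its depth (front looks to -x), y to its left seen by the robot, z up. Carcass, roof included, from x = -90 to +90 mm; shut door: inner face at x = -98, outer face at x = -112
- door (a joint): swing of the door, hinged at its left (+y): 0 shut and latched; positive: free right edge comes out and left; limit 1.9 rad. Pressed in (stop at -0.036, 6 mm at the mark) by 4 to 5 N at the mark, the catch lets go at -0.025; finger gone, a plunger drives it to about 0.37 in 1 s. Then free, damped (2 N at the edge for 1 rad/s), stays where left, does not latch again. Latched, it cannot be pulled
- door_hinge (a point): on the hinge axis, at the height of the cupboard's top (220 mm above the worktop); the door's inner face lies in the plane through this axis. Does not move when the door opens
- door_leaf: white door leaf, 187 wide, 211 high, 14 thick, top 2.5 mm below the cupboard's top. Origin on the hinge axis at worktop height; turns with the door. It spans y = -1.5 to -188.5 mm; inner face x = 0, outer face x = -14. The catch's small steel striker bracket stands 40 mm off the inner face at y = -135 to -180, 94 to 116 mm above the worktop: keep the fingertips above it
- push_mark (a point): centre of a 22 mm round metal mark on the door's outer face at its free top corner: 30 mm from the free edge, 45 mm below the cupboard's top (175 mm above the worktop). Press here, square to the door, into the cupboard
- free_corner (a point): the door's free top corner on its inner face (188.5 mm from the hinge axis, 217.5 mm above the worktop); moves with the door
- gummy_jar: pink jar with a white ribbed lid, 79 mm across, 96 high, about 0.2 kg, loose, origin centre of its underside, z up. One of the three things of which one stands in front of the door, within its swing
- cocoa_tin: open round tin with a brown and white paper label, 99 mm across, 85 high, about 0.15 kg, loose, origin centre of its underside, z up. One of the same three
- candle: pink candle in a clear glass, 76 mm across, 90 high, about 0.35 kg, loose, origin centre of its underside, z up. One of the same three; the two that are not in front of the door stand to the right of the cupboard
- drops_bottle: small brown bottle with a white cap, 32 mm across, 63 high, near the worktop's front edge on the right, a bystander; origin centre of its underside
- charger: white plug charger, 42 x 42 x 46 mm, beside the small brown bottle, a bystander; origin centre of its underside
- spice_jar: spice jar with a red cap, 45 mm across, 106 high, to the left of the cupboard, a bystander; origin centre of its underside
Mind the look-alikes: they are no part of the job. Leave any black or turquoise look-alike of the gummy_jar alone.

How it is judged:
On the way, in this order (a step that is already met when the one before it is completed fails the run):
1. the thing in front of the door has been slid clear of the door's swing ((horizontal distance between gummy_jar and door_hinge above 0.2295 m or x of gummy_jar in the frame of cupboard above -0.08 m or y of gummy_jar in the frame of cupboard above 0.1365 m) and (horizontal distance between cocoa_tin and door_hinge above 0.2395 m or x of cocoa_tin in the frame of cupboard above -0.08 m or y of cocoa_tin in the frame of cupboard above 0.1465 m) and (horizontal distance between candle and door_hinge above 0.228 m or x of candle in the frame of cupboard above -0.08 m or y of candle in the frame of cupboard above 0.135 m)), for 0.1 s.
2. the door is pressed in until the catch lets go (value of joint door below -0.02 rad), for 0.02 s.
3. the door stands ajar on its own spring, no finger on it (value of joint door between 0.25 and 0.8 rad and contact force between the fingers and door_leaf below 0.3 N), for 0.2 s.
At the end, for the whole second after the job is handed in: The door stands still at 1.4 rad or more; the gummy jar, cocoa tin and candle stand upright and at rest on the worktop, outside the circle that the door sweeps; the small bottle, charger and spice jar are within 30 mm of where they stood (all of step 1 and value of joint door above 1.4 rad and velocity of joint door between -0.05 and 0.05 rad/s and height (world z) of gummy_jar between -0.006 and 0.006 m and angle between each of gummy_jar, cocoa_tin, candle's own z axis and vertical below 0.1 rad and linear speed of each of gummy_jar, cocoa_tin, candle below 0.02 m/s and height (world z) of cocoa_tin between -0.006 and 0.006 m and height (world z) of candle between -0.006 and 0.006 m and distance of each of drops_bottle, charger, spice_jar from where it was at the start of the episode below 0.03 m); the robot touches nothing.
It fails at once if the jar, tin or candle is lifted off the worktop (12 mm) or tipped by more than 0.3 rad (height (world z) of any of gummy_jar, cocoa_tin, candle above 0.012 m or angle between any of gummy_jar, cocoa_tin, candle's own z axis and vertical above 0.3 rad).
It fails at once if the jar, tin or candle is squeezed or shoved with more than 25 N (contact force between the fingers and gummy_jar above 25 N or contact force between the fingers and cocoa_tin above 25 N or contact force between the fingers and candle above 25 N).
It fails at once if the door strikes the jar, tin or candle with more than 1 N (contact force between door_leaf and gummy_jar above 1 N or contact force between door_leaf and cocoa_tin above 1 N or contact force between door_leaf and candle above 1 N).
It fails at once if more than one of the jar, tin and candle is moved by 40 mm or more (distance of each of gummy_jar, cocoa_tin from where it was at the start of the episode above 0.04 m or distance of each of gummy_jar, candle from where it was at the start of the episode above 0.04 m or distance of each of cocoa_tin, candle from where it was at the start of the episode above 0.04 m).
It fails at once if the small bottle, the charger or the spice jar is moved by more than 30 mm (distance of any of drops_bottle, charger, spice_jar from where it was at the start of the episode above 0.03 m).
It also fails if it takes over 58 s, if anything falls off the work surface, if the arm or the gripper's body presses on something with over 40 N, if the wrist force passes 120 N, or if a joint passes its speed limit or range.

ROBOT

A 6-joint arm with a two-finger parallel gripper is mounted at the origin on a cart in front of the work surface, level with it; the furniture and walls round the work are solid. World frame = base frame: x ahead of the robot, y to its left, z up, the work surface at z = 0. Lengths are in m, angles in rad, forces in N, time in s.
With the tool pointing down it reaches from about 0.3 to 0.775 m from the base axis. Payload 14.6 kg.
Tool frame: the origin (TCP) lies midway between the tips of the shut fingers; the grasp point (between the pads) lies 19 mm behind it; z points along the fingers, y is the line along which they close (so a half turn about z gives the same grasp; the last joint's range is limited). The gripper opens to 94 mm and grips with 3 to 60 N. Pads are 16 mm wide; open, the fingers measure 119 mm over their backs; the gripper's body (75 mm by 177 mm) begins 78 mm behind the grasp point.
Start: joints at [-1.396, 0.3, 1.521, -0, 1.321, -0.067], TCP at [0.132, -0.534, 0.205] pointing down, gripper open.
Joint ranges: [-3.03, 3.03], [-0.79, 2.21], [0.23, 2.52], [-1.04, 4.18], [0, 3.07], [-2.55, 2.55]. Speed limits (rad/s): [2.22, 2.22, 2.57, 3.14, 3.14, 3.14].

INTERFACE

Orientations are given as [roll, pitch, yaw] about the fixed x, y, z axes, in that order (R = Rz(yaw) Ry(pitch) Rx(roll)).
In Python, from station import ctrl gives the robot as it stands. The module is installed in compiled form; this text tells all that it offers.
- The arm moves only by the tool servo_tool, never from a script. Its argument "plan" is a list of rows, each a list of 7 numbers: the opening in per cent of the stroke, from 0 (shut) to 100 (fully open), then the shift along the tool's x, y, z in m, then the turn, a rotation vector about the tool's x, y, z in rad. A call has exactly 8 rows; each row shifts and turns the commanded pose from where the row before left it, along the tool's axes as they then stand; what a row does not reach is not made up. A row lasts 1/8 s, in which the tool goes at most 62.5 mm and 10.7 degrees, less where a joint would pass 70% of its speed; a pose out of reach is approached as far as the arm can. A call with a gripper value outside its range is refused whole. The fingers move at their own pace and stop on an object; "force" is the grip in N (left out, the last holds). Time passes only in rows, so rows that do not move let the fingers close, or fill a call up. It gives the time, the measured TCP pose, the force, the opening and the grip force at its end, in the units of the state.
- ctrl.get_obs(): the state, without advancing time (a new reading comes with each control period).
- ctrl.camera(name): name is "scene" or "top"; returns a dict with "pixels" (400x640x3 uint8, red, green, blue), "z_map" (400x640 float32, m along the optical axis (not along the pixel's ray), 0 where there is no reading), "mtx" (3x3 intrinsics, pixels), "pose" (4x4, takes a point from camera to world coordinates). Camera axes: x right, y up, looking along -z (the intrinsics and any distortion apply to the point x, -y, -z); pixel columns grow to the right and rows downward; lengths in m; the calibration is good to about 2 mm. A picture is of the moment at which its call begins.
- ctrl.hand_in(): hands the job in; it is judged then, once.
The state is a dict: "time_s": time; "qpos": joint angles; "joint_vel": joint speeds; "tau": joint torques, N m; "ee_pos": TCP position; "eef_rot": TCP orientation; "force": force on the tool from outside, world axes, zero at the start; "moment": the same for the moment, N m; "grip_width": finger opening in m; "grip_force": force on a finger pad.
Only numpy, scipy, OpenCV 4.12 (cv2) and the standard library are available. Lean on these libraries where they do the work, as an engineer would, in place of code of your own. Each camera call takes 0.05 s, during which the arm holds its last target. There are 200 camera calls.

## Working session

There is one attempt and no reset: what is moved stays moved. The work goes in short steps, Python scripts to look and compute and a tool call to move; the robot and the scene stay as the last step left them, time stands still between calls to the robot, and variables do not carry over. Pictures are saved under pics/ and viewed, at most 10 in all, crops included, and the job is handed in when it is done.

Besides the shell and the picture viewer there is one more tool, called as a command line: name --pt "numbers of a row" for each row, then --argument value for the rest. servo_tool: Moves the arm, as the interface text tells. Its arguments: {"type":"object","properties":{"plan":{"type":"array","items":{"type":"array","items":{"type":"number"}}},"force":{"type":"number"}},"required":["plan"]}

```bash
mkdir -p pics; python3 - <<'E'
from station import ctrl
import cv2,numpy as np
o=ctrl.get_obs()
for k in ['time_s','ee_pos','eef_rot','force','grip_width']: print(k,o[k])
for n in ['scene','top']:
    c=ctrl.camera(n); np.savez(''+n+'.npz',**c)
    cv2.imwrite(f'pics/{n}0.png',c['pixels'][:,:,::-1]); print(n,c['mtx'].tolist(),np.round(c['pose'],4).tolist(),c.keys())
E
```

```text
time_s 0.0
ee_pos [ 0.13165983 -0.53373739  0.20485937]
eef_rot [-3.14041108e+00 -7.09374434e-05  2.41821644e-01]
force [ 0.99427869 -0.17693444  0.33262576]
grip_width 0.09385081499293157
scene [[428.99921024433775, 0.0, 320.2531532033081], [0.0, 428.99921024433775, 197.98091316332412], [0.0, 0.0, 1.0]] [[0.4739, 0.7143, -0.5149, 0.0817], [-0.8805, 0.3777, -0.2864, -0.2432], [-0.0101, 0.5891, 0.808, 0.9536], [0.0, 0.0, 0.0, 1.0]] dict_keys(['pixels', 'z_map', 'mtx', 'pose'])
top [[389.0989940246538, 0.0, 329.4254429980789], [0.0, 389.0989940246538, 204.39320752946207], [0.0, 0.0, 1.0]] [[-0.0272, 0.9805, -0.1948, 0.3496], [-0.9996, -0.0266, 0.0054, 0.0588], [0.0001, 0.1948, 0.9808, 1.2508], [0.0, 0.0, 0.0, 1.0]] dict_keys(['pixels', 'z_map', 'mtx', 'pose'])
```

View pics/scene0.png

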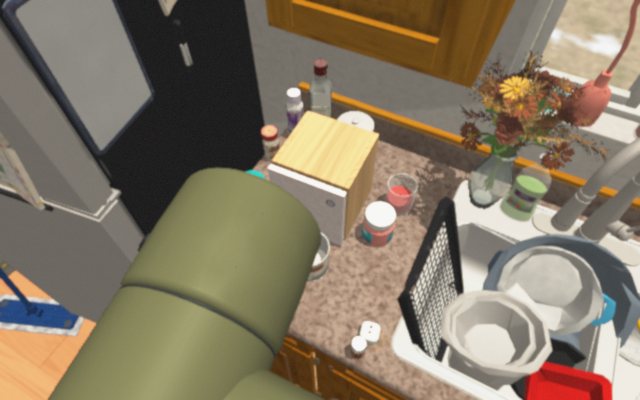

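View pics/top0.png

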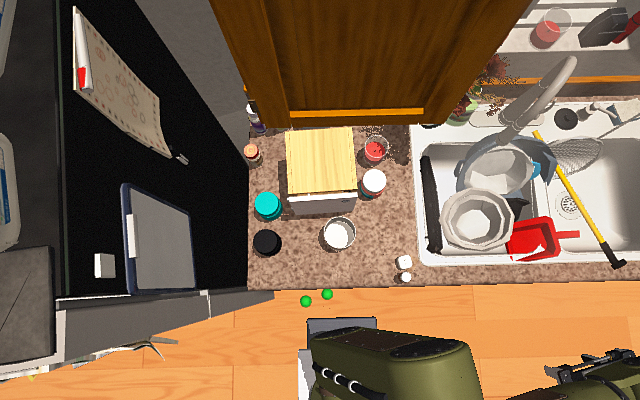

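The top view shows the cocoa tin at (338,234), in front of the door. The gummy jar (374,183) and candle (375,149) are to the right of the cupboard. The spice jar is at (251,152), with turquoise and black look-alikes at (267,205) and (267,242). The charger and bottle are at about (404,270). Next I measure positions.

```bash
cat > h.py <<'E'
import numpy as np,cv2
def ray(c,u,v,z):
    K=c['mtx'];T=c['pose'];d=T[:3,:3]@np.array([(u-K[0,2])/K[0,0],-(v-K[1,2])/K[1,1],-1.])
    return T[:3,3]+d*(z-T[2,3])/d[2]
def cloud(c):
    K=c['mtx'];T=c['pose'];z=c['z_map'];v,u=np.mgrid[:400,:640]
    p=np.stack([(u-K[0,2])/K[0,0]*z,-(v-K[1,2])/K[1,1]*z,-z],-1)@T[:3,:3].T+T[:3,3]
    p[z==0]=np.nan; return p
def proj(c,p):
    q=(np.asarray(p)-c['pose'][:3,3])@c['pose'][:3,:3]; K=c['mtx']
    return K[0,0]*q[0]/-q[2]+K[0,2], K[1,1]*q[1]/q[2]+K[1,2]
E
python3 - <<'E'
from h import *
c=dict(np.load('top.npz')); P=cloud(c)
# roof
m=(abs(P[...,2]-.22)<.006)
m[:, :270]=0; m[:,370:]=0; m[:110]=0;m[230:]=0
m=m.astype(np.uint8)
n,l,s,ce=cv2.connectedComponentsWithStats(m); i=1+s[1:,4].argmax(); print(s[i])
q=P[l==i][:,:2].astype(np.float32); print('roof minrect',cv2.minAreaRect(q*1000)); print(np.round(cv2.boxPoints(cv2.minAreaRect(q*1000))),'z',P[l==i][:,2].mean())
for name,(u,v),h,r in [('tin',(338,234),.085,.0495),('jar',(374,183),.096,.04),('candle',(375,149),.09,.038),('bottle',(405,277),.063,.016),('charger',(404,262),.046,.03),('spice',(251,152),.106,.023),('turq',(267,205),.096,.04),('black',(267,242),.096,.04)]:
    p0=ray(c,u,v,h)
    m=(abs(P[...,2]-h)<.008)&(np.hypot(P[...,0]-p0[0],P[...,1]-p0[1])<r*1.5)
    q=P[m]
    if len(q)<5: print(name,p0.round(3),'few'); continue
    (a,b),rr=cv2.minEnclosingCircle(q[:,:2].astype(np.float32)); print(name,p0.round(3),round(a,3),round(b,3),'r',round(rr,3),len(q))
for uv in [(280,115),(350,118),(425,120),(350,60),(450,60)]: print(uv,P[uv[1],uv[0]].round(3))
for uv in [(415,140),(425,230),(435,200),(250,285),(250,200),(330,285),(330,110)]: print(uv,P[uv[1],uv[0]].round(3))
E
```

```text
[ 285  127   73   67 4282]
roof minrect ((682.1480712890625, 74.99020385742188), (181.7623291015625, 189.9635009765625), 2.8079535961151123)
[[587. 165.]
 [596. -24.]
 [778. -15.]
 [768. 174.]] z 0.21929574004541205
tin [0.49  0.029 0.085] 0.496 0.024 r 0.05 118
jar [ 0.642 -0.086  0.096] 0.651 -0.088 r 0.037 428
candle [ 0.753 -0.095  0.09 ] 0.764 -0.099 r 0.039 99
bottle [ 0.357 -0.168  0.063] 0.358 -0.171 r 0.016 83
charger [ 0.403 -0.172  0.046] 0.386 -0.167 r 0.028 8
spice [0.748 0.29  0.106] 0.754 0.293 r 0.022 162
turq [0.582 0.241 0.096] 0.589 0.244 r 0.036 442
black [0.47  0.241 0.096] 0.474 0.247 r 0.037 472
(280, 115) [0.652 0.141 0.581]
(350, 118) [0.653 0.011 0.559]
(425, 120) [ 0.652 -0.135  0.542]
(350, 60) [0.653 0.022 0.756]
(450, 60) [ 0.664 -0.127  0.731]
(415, 140) [ 0.812 -0.244  0.002]
(425, 230) [ 0.505 -0.253  0.005]
(435, 200) [ 0.635 -0.34  -0.158]
(250, 285) [0.346 0.309 0.001]
(250, 200) [0.619 0.312 0.002]
(330, 285) [ 0.339  0.057 -0.002]
(330, 110) [0.663 0.049 0.574]
```

servo_tool --pt "0 0 0 -0.02 0 0 0.121" --pt "0 0 0 -0.02 0 0 0.121" --pt "0 0.026 -0.047 0 0 0 0" --pt "0 0.026 -0.047 0 0 0 0" --pt "0 0.026 -0.047 0 0 0 0" --pt "0 0.026 -0.047 0 0 0 0" --pt "0 0.026 -0.047 0 0 0 0" --pt "0 0.026 -0.047 0 0 0 0"

```text
time_s: 1.1
ee_pos: [0.2881, -0.2504, 0.2453]
eef_rot: [-3.142, -0.0, -0.001]
force: [0.5, -0.4, -0.4]
grip_width: 0.0176
grip_force: 0.0
```

servo_tool --pt "0 0.026 -0.047 0 0 0 0" --pt "0 0.026 -0.047 0 0 0 0" --pt "0 0.026 -0.047 0 0 0 0" --pt "0 0.026 -0.047 0 0 0 0" --pt "0 0.026 -0.047 0 0 0 0" --pt "0 0.026 -0.047 0 0 0 0" --pt "0 0.026 -0.047 0 0 0 0" --pt "0 0.024 -0.043 0 0 0 0"

```text
time_s: 2.1
ee_pos: [0.4943, 0.1218, 0.2452]
eef_rot: [3.141, 0.0, 0.0]
force: [0.7, -0.3, -0.7]
grip_width: 0.0005
grip_force: 0.0
```

servo_tool --pt "0 0.002 0 0.04 0 0 0" --pt "0 0 0 0.04 0 0 0" --pt "0 0 0 0.03 0 0 0" --pt "0 0 0 0.03 0 0 0" --pt "0 0 0 0.03 0 0 0" --pt "0 0 0 0.02 0 0 0" --pt "0 0 0 0.02 0 0 0" --pt "0 0 0 0 0 0 0"

```text
time_s: 3.1
ee_pos: [0.4949, 0.1198, 0.0342]
eef_rot: [3.141, 0.003, -0.0]
force: [-0.3, 0.8, -1.0]
grip_width: 0.0009
grip_force: 0.0
```

```bash
python3 - <<'E'
from station import ctrl
from h import *
o=ctrl.get_obs();print(o['ee_pos'],o['force'])
a=[ctrl.camera(n)['pixels'][100:300,200:440][:,:,::-1] if n=='top' else ctrl.camera(n)['pixels'][100:300,200:440][:,:,::-1] for n in('scene','top')]
cv2.imwrite('pics/b1.png',cv2.resize(np.hstack(a),None,fx=1.6,fy=1.6))
E
```

```text
[0.49489573 0.11978036 0.03423177] [-0.25245794  0.84919051 -1.01453913]
```

View pics/b1.png

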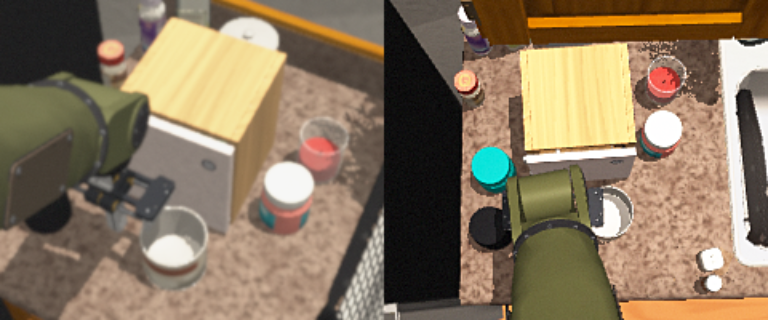

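The tool is just left of the tin (crop pixels about (175,240) in scene, (613,212) in top). It has moved nothing so far. Now I push gently.

servo_tool --pt "0 0.001 0.012 0 0 0 0" --pt "0 0 0.01 0 0 0 0" --pt "0 0 0.006 0 0 0 0" --pt "0 0 0.006 0 0 0 0" --pt "0 0 0.007 0 0 0 0" --pt "0 0 0.008 0 0 0 0" --pt "0 0 0.008 0 0 0 0" --pt "0 0 0.008 0 0 0 0"

```text
time_s: 4.2
ee_pos: [0.4968, 0.0544, 0.0355]
eef_rot: [-3.142, -0.0, -0.0]
force: [0.2, 1.3, 1.5]
grip_width: 0.0005
grip_force: 0.6
```

```bash
cat > tin.py <<'E'
from station import ctrl
from h import *
o=ctrl.get_obs();print(np.round(o['ee_pos'],4),np.round(o['force'],1))
for n in ('top','scene'):
    c=ctrl.camera(n);P=cloud(c)
    q=P[(abs(P[...,2]-.08)<.009)&(abs(P[...,0]-.49)<.065)&(P[...,1]<o['ee_pos'][1]-.012)&(P[...,1]>-.16)]
    (a,b),r=cv2.minEnclosingCircle(q[:,:2].astype(np.float32)); print(n,len(q),round(a,4),round(b,4),round(r,4),'ymin',q[:,1].min(),'x',q[:,0].min(),q[:,0].max())
E
python3 tin.py
```

```text
[0.4968 0.0544 0.0355] [0.2 1.3 1.5]
top 40 0.488 -0.0326 0.037 ymin -0.05285197904895184 x 0.45218320990506217 0.5238701527519497
scene 273 0.498 -0.0069 0.0501 ymin -0.05576993238740882 x 0.44875098893112425 0.5450386775230418
```

servo_tool --pt "0 0 0.009 0 0 0 0" --pt "0 0 0.009 0 0 0 0" --pt "0 0 0.009 0 0 0 0" --pt "0 0 0.009 0 0 0 0" --pt "0 0 0.009 0 0 0 0" --pt "0 0 0.008 0 0 0 0" --pt "0 0 0.008 0 0 0 0" --pt "0 0 0.008 0 0 0 0"

```text
time_s: 5.3
ee_pos: [0.4968, -0.0146, 0.0354]
eef_rot: [3.142, -0.0, -0.0]
force: [-0.2, 0.9, 0.4]
grip_width: 0.0003
grip_force: 0.4
```

```bash
python3 tin.py
```

```text
[ 0.4968 -0.0146  0.0354] [-0.2  0.9  0.4]
top 35 0.4894 -0.1098 0.0309 ymin -0.12232828316116551 x 0.45896227596009675 0.5197828811446672
scene 269 0.4971 -0.0757 0.0499 ymin -0.12405654261652618 x 0.448557579580916 0.544657052318105
```

servo_tool --pt "0 0 0.007 0 0 0 0" --pt "0 0 0.007 0 0 0 0" --pt "0 0 0.006 0 0 0 0" --pt "0 0 0 0 0 0 0" --pt "0 0 -0.02 0 0 0 0" --pt "0 0 -0.02 0 0 0 0" --pt "0 0 0 -0.035 0 0 0" --pt "0 0 0 -0.035 0 0 0"

```text
time_s: 6.4
ee_pos: [0.4965, 0.0063, 0.1062]
eef_rot: [3.142, 0.001, 0.0]
force: [0.3, 0.5, 0.4]
grip_width: 0.0008
grip_force: 0.0
```

servo_tool --pt "0 0 0 -0.035 0 0 0" --pt "0 0 0 -0.032 0 0 0" --pt "0 0 0 0 0 0 -0.049" --pt "0 0 0 0 0 0.12 0" --pt "0 0 0 0 0 0.12 0" --pt "0 0 0 0 0 0.11 0" --pt "0 0 0 0 0 0 0" --pt "0 0 0 0 0 0 0"

```text
time_s: 7.4
ee_pos: [0.4972, 0.0059, 0.1728]
eef_rot: [3.142, -0.349, 0.049]
force: [0.5, 0.2, 0.5]
grip_width: 0.0005
grip_force: 0.0
```

```bash
python3 - <<'E'
from station import ctrl
from h import *
o=ctrl.get_obs();print(np.round(o['ee_pos'],4),o['eef_rot'],np.round(o['force'],2))
for n in ('top','scene'):
    c=ctrl.camera(n);P=cloud(c)
    for nm,h,(x0,y0),w in [('tin',.08,(.497,-.096),.07),('roof',.219,(.682,.075),.13)]:
        q=P[(abs(P[...,2]-h)<.006)&(abs(P[...,0]-x0)<w)&(abs(P[...,1]-y0)<w)]
        print(n,nm,len(q),cv2.minEnclosingCircle(q[:,:2].astype(np.float32)) if nm=='tin' else cv2.minAreaRect(q[:,:2].astype(np.float32)*1000))
    # door top/ front points
    q=P[(P[...,2]>.13)&(P[...,2]<.2)&(P[...,0]>.55)&(P[...,0]<.59)&(P[...,1]<.16)&(P[...,1]>-.03)]
    if len(q)>30:
        k=np.polyfit(q[:,1],q[:,0],1); print('door front x=',k,'at y=.006',np.polyval(k,.006),len(q), np.std(q[:,0]-np.polyval(k,q[:,1])))
    if n=='scene':
        mk=np.array([.5733,.006,.175]);print(proj(c,mk)); u,v=map(int,proj(c,mk)); I=c['pixels'][v-60:v+60,u-80:u+80][:,:,::-1]
        cv2.imwrite('pics/c1.png',cv2.resize(I,None,fx=4,fy=4))
E
```

```text
[0.4972 0.0059 0.1728] [ 3.14155685 -0.34854911  0.0488073 ] [0.52 0.2  0.5 ]
top tin 70 ((0.4959190785884857, -0.09459816664457321), 0.04934423416852951)
top roof 4630 ((671.1190185546875, 74.60626220703125), (204.6320037841797, 190.15078735351562), 2.829692840576172)
door front x= [-0.03130572  0.57287209] at y=.006 0.5726842574881653 329 0.0036142326379644363
scene tin 206 ((0.4974021911621094, -0.09431511163711548), 0.05006566643714905)
scene roof 4415 ((673.80322265625, 73.0521240234375), (204.85044860839844, 191.47689819335938), 2.3641796112060547)
door front x= [-0.11948787  0.57662533] at y=.006 0.5759084076884768 237 0.0020986731333263163
(np.float64(329.88837134428843), np.float64(204.02930318735037))
```

View pics/c1.png

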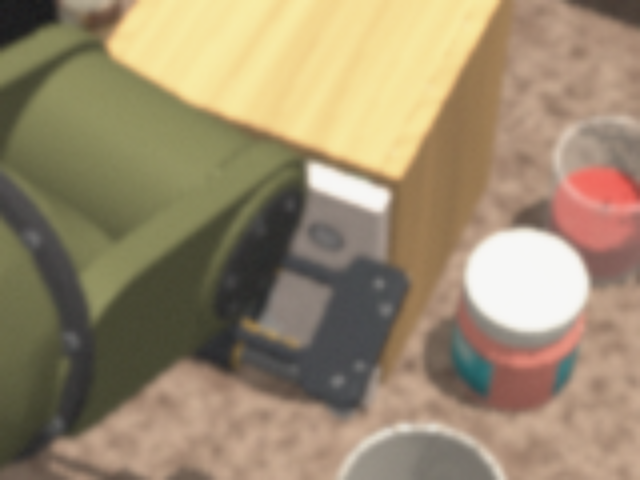

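The mark shows at crop (326,236), within 2 px of the prediction. The tin stands clear. Approaching the mark.

servo_tool --pt "0 0.0141 0 0.0051 0 0 0" --pt "0 0.0141 0 0.0051 0 0 0" --pt "0 0.0141 0 0.0051 0 0 0" --pt "0 0.0122 0 0.0044 0 0 0" --pt "0 0.0028 0 0.001 0 0 0" --pt "0 0.0019 0 0.0007 0 0 0" --pt "0 0.0019 0 0.0007 0 0 0" --pt "0 0 0 0 0 0 0"

```text
time_s: 8.5
ee_pos: [0.5617, 0.0091, 0.1728]
eef_rot: [3.142, -0.35, 0.049]
force: [0.8, 0.2, -0.0]
grip_width: 0.0008
grip_force: 0.0
```

servo_tool --pt "0 0.0019 0.003 0.0007 0 0 0" --pt "0 0.0014 0 0.0005 0 0 0" --pt "0 0.0009 0 0.0003 0 0 0" --pt "0 0.0009 0 0.0003 0 0 0" --pt "0 0.0009 0 0.0003 0 0 0" --pt "0 0.0009 0 0.0003 0 0 0" --pt "0 0 0 0 0 0 0" --pt "0 0 0 0 0 0 0"

```text
time_s: 9.5
ee_pos: [0.569, 0.0064, 0.1726]
eef_rot: [3.141, -0.35, 0.049]
force: [-4.2, -3.8, 0.8]
grip_width: 0.0007
grip_force: 2.0
```

servo_tool --pt "0 0.0009 0 0.0003 0 0 0" --pt "0 0.0009 0 0.0003 0 0 0" --pt "0 0.0009 0 0.0003 0 0 0" --pt "0 0 0 0 0 0 0" --pt "0 0 0 0 0 0 0" --pt "0 0 0 0 0 0 0" --pt "0 0 0 0 0 0 0" --pt "0 0 0 0 0 0 0"

```text
time_s: 10.5
ee_pos: [0.5718, 0.0065, 0.1727]
eef_rot: [3.141, -0.349, 0.049]
force: [-4.9, -3.9, 0.8]
grip_width: 0.0005
grip_force: 2.6
```

servo_tool --pt "0 0.0007 0 0.0003 0 0 0" --pt "0 0.0007 0 0.0002 0 0 0" --pt "0 0 0 0 0 0 0" --pt "0 0 0 0 0 0 0" --pt "0 0 0 0 0 0 0" --pt "0 0 0 0 0 0 0" --pt "0 0 0 0 0 0 0" --pt "0 0 0 0 0 0 0"

```text
time_s: 11.5
ee_pos: [0.5724, 0.0065, 0.1725]
eef_rot: [3.141, -0.347, 0.049]
force: [-14.5, -5.3, 6.2]
grip_width: 0.0003
grip_force: 8.0
```

servo_tool --pt "0 -0.0282 0 -0.0103 0 0 0" --pt "0 -0.0329 0 -0.012 0 0 0" --pt "0 -0.0329 0 -0.012 0 0 0" --pt "0 -0.0282 0 -0.0103 0 0 0" --pt "0 0 0 0 0 0 0" --pt "0 0 0 0 0 0 0" --pt "0 0 0 0 0 0 0" --pt "0 0 0 0 0 0 0"

```text
time_s: 12.5
ee_pos: [0.4439, 0.0004, 0.1727]
eef_rot: [-3.141, -0.35, 0.049]
force: [0.1, 0.4, -1.0]
grip_width: 0.0004
grip_force: 0.0
```

servo_tool --pt "0 0 0 -0.04 0 0 0" --pt "0 0 0 -0.04 0 0 0" --pt "0 0 0 0 0 -0.12 0" --pt "0 0 0 0 0 -0.12 0" --pt "0 0 0 0 0 -0.109 0" --pt "0 0 0 0 0 0 0.049" --pt "0 0 0 0 0 0 0" --pt "0 0 0 0 0 0 0"

```text
time_s: 13.5
ee_pos: [0.4161, -0.001, 0.248]
eef_rot: [-3.142, -0.001, 0.001]
force: [-0.2, 0.3, 0.5]
grip_width: 0.0006
grip_force: 0.0
```

```bash
python3 - <<'E'
from station import ctrl
from h import *
o=ctrl.get_obs();print(np.round(o['ee_pos'],4),o['eef_rot'],np.round(o['force'],2))
a=[]
for n in ('scene','top'):
    c=ctrl.camera(n);P=cloud(c)
    a.append(c['pixels'][100:300,200:440][:,:,::-1])
    m=(abs(P[...,2]-.2175)<.006)&(P[...,0]<.585)&(P[...,0]>.4)&(P[...,1]>-.05)&(P[...,1]<.17)
    q=P[m]; print(n,len(q))
    if len(q)>10: print(np.round(cv2.boxPoints(cv2.minAreaRect(q[:,:2].astype(np.float32)*1000))))
cv2.imwrite('pics/d1.png',cv2.resize(np.hstack(a),None,fx=1.6,fy=1.6))
E
```

```text
[ 0.4161 -0.001   0.248 ] [-3.14154392e+00 -1.18556102e-03  7.90264152e-04] [-0.24  0.3   0.5 ]
scene 32
[[514.  -1.]
 [520.  -3.]
 [530.  24.]
 [524.  26.]]
top 363
[[510. -10.]
 [524. -14.]
 [579. 163.]
 [565. 167.]]
```

View pics/d1.png

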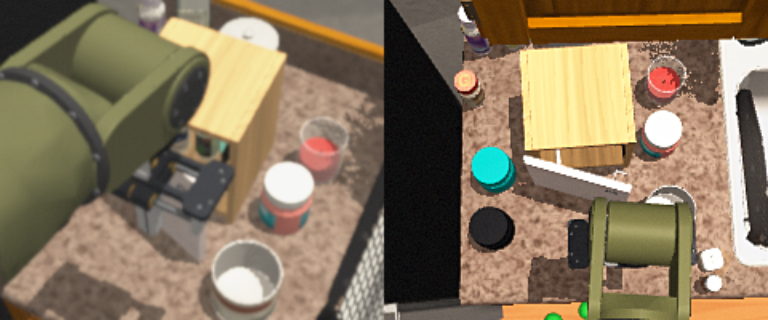

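The top view shows the door ajar, free edge at crop (630,188), about 0.37 rad. The tin is clear. Next I go in behind the door from above and plan the arc.

servo_tool --pt "0 0.03 0 -0.01 0 0 0" --pt "0 0.04 0 0 0 0 0" --pt "0 0.04 0 0 0 0 0" --pt "0 0.036 0 0 0 0 0" --pt "0 0 0 0 0 0 0" --pt "0 0 0 0.035 0 0 0" --pt "0 0 0 0.035 0 0 0" --pt "0 0 0 0.033 0 0 0"

```text
time_s: 14.6
ee_pos: [0.5615, -0.001, 0.1544]
eef_rot: [-3.142, -0.001, 0.0]
force: [0.1, 0.6, -0.3]
grip_width: 0.0002
grip_force: 0.0
```

```bash
python3 - <<'E'
from station import ctrl
import numpy as np
o=ctrl.get_obs();print(np.round(o['ee_pos'],4),np.round(o['force'],2))
H=np.array([.5795,.165]);xc=np.array([.9988,.049]);yc=np.array([-.049,.9988]);p0=o['ee_pos'][:2]
for t in np.linspace(.37,1.57,17):
    d=-np.cos(t)*yc-np.sin(t)*xc; n=np.cos(t)*xc-np.sin(t)*yc
    p=H+.155*d+n*(.008*abs(n[0])+.0125*abs(n[1])); print(round(t,2),p.round(4),'tool dx,dy',np.round(p[0]-p0[0],4),np.round(-(p[1]-p0[1]),4)); p0=p
E
```

```text
[ 0.5615 -0.001   0.1544] [ 0.05  0.56 -0.32]
0.37 [0.5415 0.0143] tool dx,dy -0.0199 -0.0153
0.44 [0.531  0.0173] tool dx,dy -0.0106 -0.003
0.52 [0.5206 0.0211] tool dx,dy -0.0104 -0.0038
0.6 [0.5104 0.0256] tool dx,dy -0.0102 -0.0045
0.67 [0.5005 0.0309] tool dx,dy -0.0099 -0.0053
0.75 [0.491 0.037] tool dx,dy -0.0095 -0.0061
0.82 [0.4819 0.0438] tool dx,dy -0.0091 -0.0068
0.9 [0.4732 0.0513] tool dx,dy -0.0087 -0.0075
0.97 [0.465  0.0594] tool dx,dy -0.0081 -0.0082
1.04 [0.4575 0.0683] tool dx,dy -0.0076 -0.0088
1.12 [0.4506 0.0777] tool dx,dy -0.0069 -0.0094
1.2 [0.4443 0.0877] tool dx,dy -0.0062 -0.01
1.27 [0.4389 0.0983] tool dx,dy -0.0055 -0.0105
1.35 [0.4342 0.1093] tool dx,dy -0.0047 -0.011
1.42 [0.4303 0.1207] tool dx,dy -0.0038 -0.0114
1.5 [0.4274 0.1324] tool dx,dy -0.003 -0.0117
1.57 [0.4253 0.1444] tool dx,dy -0.002 -0.012
```

servo_tool --pt "0 -0.01 -0.008 0 0 0 0" --pt "0 -0.01 -0.007 0 0 0 0" --pt "0 -0.0106 -0.003 0 0 0 0" --pt "0 -0.0104 -0.0038 0 0 0 0" --pt "0 -0.0102 -0.0045 0 0 0 0" --pt "0 -0.0099 -0.0053 0 0 0 0" --pt "0 -0.0095 -0.0061 0 0 0 0" --pt "0 -0.0091 -0.0068 0 0 0 0"

```text
time_s: 15.6
ee_pos: [0.4819, 0.0439, 0.155]
eef_rot: [-3.142, -0.001, -0.0]
force: [1.9, 0.5, 0.4]
grip_width: 0.0007
grip_force: 0.6
```

servo_tool --pt "0 -0.0087 -0.0075 0 0 0 0" --pt "0 -0.0081 -0.0082 0 0 0 0" --pt "0 -0.0076 -0.0088 0 0 0 0" --pt "0 -0.0069 -0.0094 0 0 0 0" --pt "0 -0.0062 -0.01 0 0 0 0" --pt "0 -0.0055 -0.0105 0 0 0 0" --pt "0 -0.0047 -0.011 0 0 0 0" --pt "0 -0.0038 -0.0114 0 0 0 0"

```text
time_s: 16.6
ee_pos: [0.4308, 0.1211, 0.155]
eef_rot: [-3.142, -0.001, -0.0]
force: [-0.0, -1.4, -0.3]
grip_width: 0.0003
grip_force: 0.6
```

servo_tool --pt "0 -0.003 -0.0117 0 0 0 0" --pt "0 -0.002 -0.012 0 0 0 0" --pt "0 0 -0.004 0 0 0 0" --pt "0 0 0 0 0 0 0" --pt "0 0 0 0 0 0 0" --pt "0 0 0.015 0 0 0 0" --pt "0 0 0.025 0 0 0 0" --pt "0 0 0.03 0 0 0 0"

```text
time_s: 17.6
ee_pos: [0.4259, 0.0765, 0.155]
eef_rot: [3.142, -0.001, -0.0]
force: [0.1, 0.1, -0.5]
grip_width: 0.0004
grip_force: 0.0
```

servo_tool --pt "0 0 0.01 -0.03 0 0 0" --pt "0 0 0 -0.04 0 0 0" --pt "0 0 0 -0.04 0 0 0" --pt "0 0 0 0 0 0 0" --pt "0 0 0 0 0 0 0" --pt "0 0 0 0 0 0 0" --pt "0 0 0 0 0 0 0" --pt "0 0 0 0 0 0 0"

```text
time_s: 18.6
ee_pos: [0.4259, 0.068, 0.2647]
eef_rot: [-3.142, -0.0, -0.0]
force: [0.0, 0.5, 0.2]
grip_width: 0.0003
grip_force: 0.0
```

```bash
python3 - <<'E'
from station import ctrl
from h import *
o=ctrl.get_obs();print(np.round(o['ee_pos'],4),np.round(o['force'],2))
a=[]
for n in ('scene','top'):
    c=ctrl.camera(n);P=cloud(c);a.append(c['pixels'][100:300,200:440][:,:,::-1])
    q=P[(abs(P[...,2]-.2175)<.006)&(P[...,0]<.582)&(P[...,0]>.35)&(P[...,1]>.1)&(P[...,1]<.25)]
    if len(q)>10: print(n,len(q),np.round(cv2.boxPoints(cv2.minAreaRect(q[:,:2].astype(np.float32)*1000))))
cv2.imwrite('pics/e1.png',cv2.resize(np.hstack(a),None,fx=1.6,fy=1.6))
E
```

```text
[0.4259 0.068  0.2647] [0.01 0.49 0.2 ]
scene 284 [[393. 162.]
 [474. 162.]
 [474. 177.]
 [393. 178.]]
top 206 [[393. 165.]
 [576. 165.]
 [576. 179.]
 [393. 179.]]
```

View pics/e1.png

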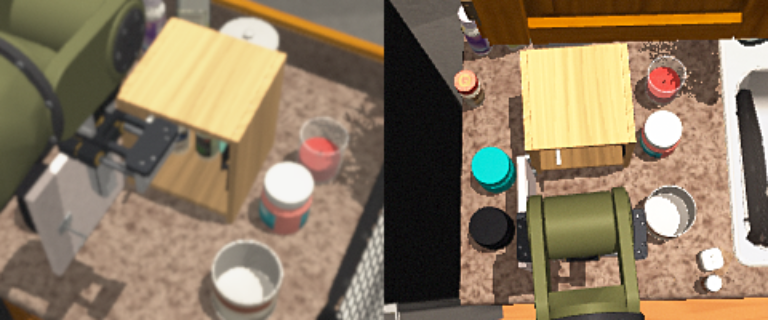

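The door stands at about 1.6 rad, past square, clear of the black jar. The tin and everything else stand upright, and the tool is free. Handing in.

```bash
python3 -c "
from station import ctrl
print(ctrl.hand_in())"
```

```text
the job is handed in; nothing more can be done
None
```

I slid the cocoa tin clear, pressed the door until the catch let go, swung it to about 1.6 rad and handed the job in at about 19 s; the hand-in returned no verdict.

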